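Wind the musical jewellery box with its crank

ROBOT

A 6-joint arm with a two-finger parallel gripper is mounted at the origin on the work surface. World frame = base frame: x ahead of the robot, y to its left, z up, the work surface at z = 0. Lengths are in m, angles in rad, forces in N, time in s.
With the tool pointing down it reaches from about 0.35 to 0.95 m from the base axis. Payload 17.4 kg.
Tool frame: the origin (TCP) lies midway between the tips of the shut fingers; the grasp point (between the pads) lies 19 mm behind it; z points along the fingers, y is the line along which they close (so a half turn about z gives the same grasp; the last joint's range is limited). The gripper opens to 93 mm and grips with 3 to 60 N. Pads are 15 mm wide; open, the fingers measure 128 mm over their backs; the gripper's body (75 mm by 188 mm) begins 65 mm behind the grasp point.
Start: joints at [-1.379, 0.116, 1.442, -0, 1.584, -0.038], TCP at [0.154, -0.657, 0.219] pointing down, gripper open.
Joint ranges: [-2.83, 2.83], [-0.83, 2.19], [0.07, 2.5], [-1.14, 4.28], [0.01, 3], [-2.97, 2.97]. Speed limits (rad/s): [1.89, 1.89, 2.22, 3.14, 3.14, 3.14].

INTERFACE

Orientations are given as a rotation vector (axis times angle).
In Python, from workcell import telemetry, viewer, bot gives the robot as it stands.
- The arm moves only by the shell command python3 -m jog 'ROWS' [FORCE]. ROWS is JSON, a list of rows, each a list of 5 numbers: the shift along the tool's x, y, z in cm, then the turn about the tool's z in degrees, then the closure, from 0 (fully open) to 1 (shut). A call has 1 to 10 rows; each row is the pose to reach, as a shift and turn from the pose commanded when the call began, along the tool's axes at that moment; what a row does not reach only later rows make up. A row lasts 1/10 s, in which the tool goes at most 50 mm and 8.59 degrees, less where a joint would pass 70% of its speed; a pose out of reach is approached as far as the arm can. A call with a gripper value outside its range is refused whole. The fingers move at their own pace and stop on an object; FORCE is the grip in N (left out, the last holds). Time passes only in rows, so rows that repeat a pose let the fingers close. It gives the time, the measured TCP pose, the force, the opening and the grip force at its end, in the units of the state.
- telemetry.read_state(): the state, without advancing time (a new reading comes with each control period).
- viewer.snapshot(name): name is "scene" or "top"; returns a dict with "pixels" (420x560x3 uint8, blue, green, red), "depth" (420x560 float32, m along the optical axis (not along the pixel's ray), 0 where there is no reading), "fx", "fy", "cx", "cy" (pixels), "distortion" ([k1, k2, p1, p2, k3] as OpenCV has them; the pictures are not rectified), "position" and "rotation" of the camera in the world. Camera axes: x right, y up, looking along -z (the intrinsics and any distortion apply to the point x, -y, -z); pixel columns grow to the right and rows downward; lengths in m; the calibration is good to about 2 mm. A picture is of the moment at which its call begins.
- bot.close_job(): hands the job in; it is judged then, once.
The state is a dict: "time_s": time; "joint_positions": joint angles; "qvel": joint speeds; "joint_torque": joint torques, N m; "position": TCP position; "orientation": TCP orientation; "force": force on the tool from outside, world axes, zero at the start; "ft_torque": the same for the moment, N m; "width": finger opening in m; "finger_force": force on a finger pad.
Only numpy, scipy, OpenCV 4.12 (cv2) and the standard library are available. Lean on these libraries where they do the work, as an engineer would, in place of code of your own. Each camera call takes 0.05 s, during which the arm holds its last target. There are 200 camera calls.

TASK

Wind up the wooden musical jewellery box on the dresser: take its steel crank by the upright wooden knob, set the crank's square socket fully down over the square shaft on top of the box, and wind it clockwise (seen from above) at least two full turns. Leave the crank sitting level and fully down on the shaft.

Things in the scene. Friction and masses are not known exactly. Their poses are not given: they have to be found in the camera images.
- knob_center (a point): Crank's knob, mid-height, where to grasp: upright round wood cylinder, 18 mm dia, 34 mm tall, on the end of a flat dark steel arm, 55 mm from the hub's axis; nothing else rises above the arm's top. It spins on the arm with slight friction (0.02 Nm): hold it at fixed gripper yaw while the crank goes round; lifted, the crank keeps its direction. Crank 0.12 kg, starts standing on its hub, any yaw.
- hub_mouth (a point): Centre of the socket's mouth, on the underside of the crank's hub. z up, x along the arm towards the knob. Dark steel hub 30.5 mm square, 38 mm tall; blind socket 20.5 mm square (sides along x, y), 33 mm deep, open below. Arm 14 mm wide, 6 mm thick, its top flush with the hub's top. (The brass wing key nearby is not the crank.)
- shaft_seat (a point): Foot of the steel shaft, centre of the box top, 60 mm above the dresser. z up, x and y across the flats; turns with the shaft. 16 mm square for 20 mm, then a cone to a blunt tip at 30 mm. The socket fits at any quarter turn, 2 mm play all round, up to 20 deg slack; fully down, hub_mouth meets this point. Box: dark wood, brass trim, 114 mm square, fixed.
- shaft (a joint): Winding angle in rad, growing clockwise seen from above; starts at 0 to 0.4; a full turn is 6.28. Steady friction about 0.06 Nm (1 N at the knob), no spring, stays where left; a stop just behind the start, none within four turns forwards.
Mind the look-alikes: they are no part of the job. There is more than one size of the part that bears shaft_seat; the job needs the smallest.

How it is judged:
By the outcome, as a careful person would: the job done as asked, in the order asked, and still so for the second after the job is handed in, with the robot touching nothing.
It also fails if it takes over 67 s, if anything falls off the work surface, if the arm or the gripper's body presses on something with over 40 N, if the wrist force passes 120 N, or if a joint passes its speed limit or range.

## Working session

There is one attempt and no reset: what is moved stays moved. The work goes in short steps, Python scripts to look and compute and a shell command to move; the robot and the scene stay as the last step left them, time stands still between calls to the robot, and variables do not carry over. Pictures are saved under pics/ and viewed, at most 10 in all, crops included, and the job is handed in when it is done.

```bash
mkdir -p pics; ls
cat > h.py <<'E'
import numpy as np, cv2
from workcell import telemetry, viewer, bot
def snap(n,save=None):
    s=viewer.snapshot(n)
    if save: cv2.imwrite('pics/%s.png'%save,s['pixels']); np.savez('pics/%s.npz'%save,**s)
    return s
def ray(s,uv):
    K=np.array([[s['fx'],0,s['cx']],[0,s['fy'],s['cy']],[0,0,1.]])
    p=cv2.undistortPoints(np.array(uv,float).reshape(-1,1,2),K,np.array(s['distortion'],float)).reshape(-1,2)
    d=np.c_[p[:,0],-p[:,1],-np.ones(len(p))]@np.array(s['rotation']).T
    return np.array(s['position']),d
def onz(s,uv,z):
    o,d=ray(s,uv); return o+d*((z-o[2])/d[:,2])[:,None]
def bydepth(s,uv):
    o,d=ray(s,uv); uv=np.round(np.array(uv)).astype(int).reshape(-1,2)
    return o+d*s['depth'][uv[:,1],uv[:,0]][:,None]
E
python3 - <<'E'
from h import *
for n in('scene','top'):
    s=snap(n,n); print(n,s['position'],np.array(s['rotation']).round(2).tolist(),s['fx'],s['distortion'])
a=telemetry.read_state();print(a['time_s'],a['position'],a['orientation'],a['width'])
E
```

```text
pics
scene [ 1.41868013 -0.39680554  0.83630956] [0.77, 0.59, 1.25] 481.44313382919586 [0.01019615 0.         0.         0.         0.        ]
top [ 0.41411995 -0.18214056  0.96484374] [0.08, -0.05, -1.56] 400.52727569036716 [0.00817943 0.         0.         0.         0.        ]
0.1 [ 0.15368388 -0.65708386  0.21797142] [-3.11984385e+00 -3.60050041e-01  1.65476524e-04] 0.09308775819044948
```

View pics/top.png

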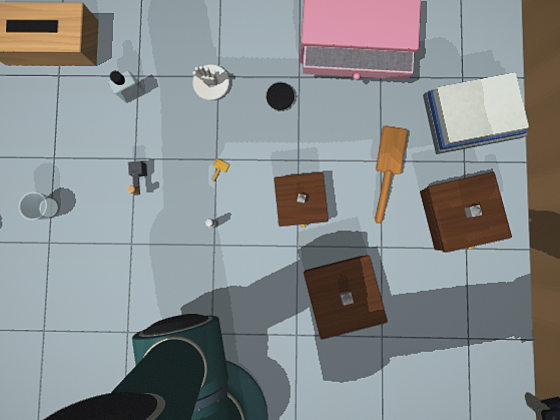

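View pics/scene.png

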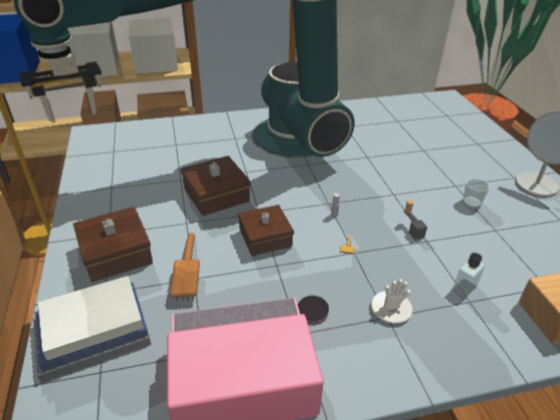

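The top picture shows three boxes with shafts, at (302,198), (347,298) and (475,211). The one at (302,198) looks smallest. The dark crank with the wooden knob is at (139,165)/(132,189), and the brass wing key at (220,168) is not the crank. I'll measure these and confirm in a crop.

```bash
python3 - <<'E'
import re
t=open('h.py').read().replace("np.array(s['rotation']).T","cv2.Rodrigues(np.array(s['rotation'],float))[0].T")
open('h.py','w').write(t)
E
python3 - <<'E'
from h import *
s=dict(np.load('pics/top.npz')); im=s['pixels']
H,W=im.shape[:2]; vv,uu=np.mgrid[:H,:W]
P=bydepth(s,np.c_[uu.ravel(),vv.ravel()]).reshape(H,W,3); np.save('pics/P.npy',P)
hsv=cv2.cvtColor(im,cv2.COLOR_BGR2HSV)
for name,(u,v) in dict(A=(302,198),B=(347,298),C=(475,211)).items():
    r=50; sub=P[v-r:v+r,u-r:u+r]; z=sub[...,2]
    m=(z>0.045)&(z<0.14)
    zt=np.median(z[m]); top=(abs(z-zt)<0.006).astype(np.uint8)
    c=max(cv2.findContours(top,0,2)[0],key=cv2.contourArea).reshape(-1,2)
    q=sub[c[:,1],c[:,0],:2].astype(np.float32)
    rc=cv2.minAreaRect(q*1000)
    sh=(z>zt+0.02)&(z<zt+.04)
    print(name,'ztop',zt,'rect',rc,'shaft',sub[sh].mean(0) if sh.any() else None,sh.sum())
# crank
z=P[145:200,110:165,2]; sub=P[145:200,110:165]
m=(z>0.025)&(z<.1)
h=hsv[145:200,110:165]
kn=(h[...,1]>110)&(h[...,0]<25)&(z>.02)
dk=(h[...,2]<90)&(z>.028)
for n,k in(('knob',kn),('dark',dk)):
    print(n,k.sum(),np.argwhere(k).mean(0)[::-1]+[110,145],sub[k].mean(0),np.percentile(z[k],[5,50,95]))
    if n=='dark':
        print(sub[k][:,:2].round(3)[::8].tolist())
a=cv2.resize(im[140:205,100:175],None,fx=5,fy=5,interpolation=2); b=cv2.resize(im[165:230,265:340],None,fx=5,fy=5,interpolation=2)
cv2.imwrite('pics/crop.png',np.hstack([a,b]))
E
```

```text
A ztop 0.06083598040304017 rect ((506.8972473144531, -206.36199951171875), (114.39433288574219, 113.99615478515625), 6.3739447593688965) shaft [ 0.5062769  -0.20657785  0.08437248] 44
B ztop 0.0753579829891654 rect ((291.1343994140625, -304.4595947265625), (151.79083251953125, 151.43487548828125), 15.151226043701172) shaft [ 0.29195604 -0.30350813  0.10539692] 108
C ztop 0.0753632412163796 rect ((481.9612731933594, -576.8768920898438), (153.27218627929688, 152.19383239746094), 13.544610977172852) shaft [ 0.48068317 -0.57525339  0.10492838] 112
knob 60 [132.56666667 189.38333333] [0.52425068 0.17669005 0.06685279] [0.04646541 0.07182096 0.07555082]
dark 217 [135.69585253 174.97235023] [0.56176337 0.18149152 0.04008712] [0.03276324 0.03909017 0.05574168]
[[0.597, 0.174], [0.592, 0.175], [0.59, 0.188], [0.588, 0.197], [0.586, 0.197], [0.583, 0.187], [0.58, 0.195], [0.575, 0.197], [0.576, 0.179], [0.573, 0.188], [0.571, 0.199], [0.571, 0.18], [0.569, 0.192], [0.566, 0.195], [0.568, 0.17], [0.561, 0.19], [0.559, 0.186], [0.557, 0.181], [0.552, 0.184], [0.55, 0.179], [0.545, 0.183], [0.543, 0.176], [0.538, 0.18], [0.531, 0.175], [0.525, 0.171], [0.525, 0.171], [0.52, 0.175], [0.515, 0.179]]
```

View pics/crop.png

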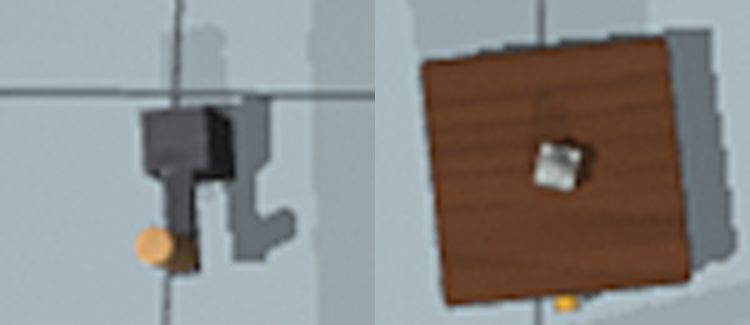

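The crop confirms both targets. The crank has a dark hub at about (135,168) and a wooden knob top at about (131,189). Box A has a 114 mm top at z = 0.06, the smallest, against 152 mm for B and C. Its shaft at (302,198) is turned about 12° clockwise in the image.

Run:
```python
from h import *
s=dict(np.load('pics/top.npz')); im=s['pixels']; hsv=cv2.cvtColor(im,cv2.COLOR_BGR2HSV); P=np.load('pics/P.npy')
def rect(mask,u0,v0,z):
    c=max(cv2.findContours(mask.astype(np.uint8),0,1)[0],key=cv2.contourArea).reshape(-1,2)+[u0,v0]
    q=onz(s,c,z)[:,:2]; return cv2.minAreaRect((q*1000).astype(np.float32))
# knob top: orange bright
k=(hsv[180:200,120:145,1]>100)&(hsv[180:200,120:145,0]<25)&(hsv[180:200,120:145,2]>150)
r=np.argwhere(k).mean(0)[::-1]+[120,180]; K=onz(s,[r],.072)[0]; print('knob',k.sum(),r,K)
z=P[150:200,110:165,2]; v=hsv[150:200,110:165,2]
m=(v<110)&(abs(z-.038)<.006); m[30:]=0
o=cv2.morphologyEx(m.astype(np.uint8),cv2.MORPH_OPEN,np.ones((5,5)))
R=rect(o,110,150,.038);print('hub',R)
h=np.array(R[0])/1000; d=K[:2]-h; print('r',np.hypot(*d),'yaw',np.degrees(np.arctan2(d[1],d[0])))
g=(hsv[185:212,290:315,1]<70)&(hsv[185:212,290:315,2]>85)
R=rect(g,290,185,.08);print('shaft',R,g.sum())
# same in scene view
s=dict(np.load('pics/scene.npz')); im=s['pixels']; hsv=cv2.cvtColor(im,cv2.COLOR_BGR2HSV)
x=hsv[195:220,400:420]; k=(x[...,1]>100)&(x[...,0]<25); r=np.argwhere(k).mean(0)[::-1]+[400,195]; print('scene knob',k.sum(),r,onz(s,[r],.055))
a=cv2.resize(im[190:245,390:440],None,fx=7,fy=7,interpolation=2);b=cv2.resize(im[200:255,240:290],None,fx=7,fy=7,interpolation=2)
t=cv2.resize(dict(np.load('pics/top.npz'))['pixels'][185:212,290:315],(350,385),interpolation=2)
cv2.imwrite('pics/c2.png',cv2.resize(np.hstack([a,b,t]),None,fx=.75,fy=.75))
```

```text
knob 37 [130.54054054 188.91891892] [0.52464    0.17934168 0.072     ]
hub ((572.7413330078125, 184.43411254882812), (41.109825134277344, 28.432279586791992), 2.297821283340454)
r 0.0483701436507944 yaw -173.95667150040265
shaft ((507.2344665527344, -205.53878784179688), (17.850725173950195, 17.748071670532227), 0.5494696497917175) 66
scene knob 18 [409.66666667 203.05555556] [[0.51281135 0.1867896  0.055     ]]
```

View pics/c2.png

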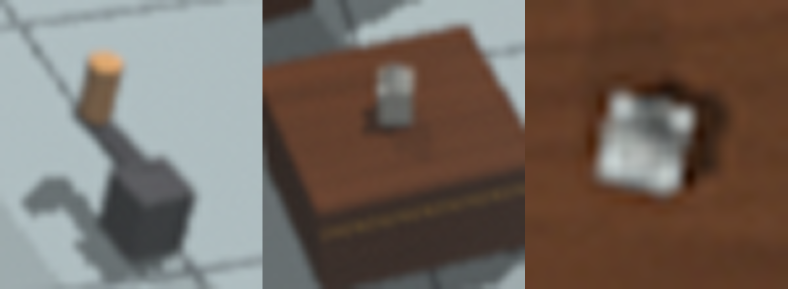

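Crop 2 shows the crank standing upright with its knob at the far end, pointing along -x. The shaft is turned about 10° clockwise in the image. I'll close the gripper along the arm and keep the tips above the arm's top.

```bash
cat >> h.py <<'E'
def go(x,y,z,yaw=None):
    "tool-frame shift (cm) and turn (deg); yaw = world direction of tool y"
    a=telemetry.read_state(); R=cv2.Rodrigues(np.array(a['orientation']))[0]
    d=R.T@(np.array([x,y,z])-a['position'])*100
    y0=np.degrees(np.arctan2(R[1,1],R[0,1])); print('shift',d.round(2),'turn',None if yaw is None else round(y0-yaw,1),'y0',round(y0,1),'pos',a['position'].round(4),'tilt',R[:,2].round(3),'t',a['time_s'],'w',a['width'],'F',np.round(a['force'],1))
E
python3 -c "
from h import *
s=dict(np.load('pics/top.npz'));print(onz(s,[[135.2,168.6]],.038))
go(.5246,.1793,.15,5.5)"
```

```text
[[0.57712134 0.18411582 0.038     ]]
shift [ 55.17 -72.98   6.87] turn -82.3 y0 -76.8 pos [ 0.1537 -0.6571  0.218 ] tilt [-0.     0.001 -1.   ] t 0.1 w 0.09308775819044948 F [ 1.5 -0.3 -0.2]
```

```bash
python3 -m jog '[[55,-73,4,-82,0],[55,-73,4,-82,0],[55,-73,4,-82,0],[55,-73,4,-82,0],[55,-73,4,-82,0],[55,-73,4,-82,0],[55,-73,4,-82,0],[55,-73,4,-82,0],[55,-73,4,-82,0],[55,-73,4,-82,0]]' 50; python3 -c "
from h import *
go(.5246,.1793,.12,5.5)"
```

```text
time_s: 1.1
position: [0.3557, -0.1984, 0.1967]
orientation: [2.113, 2.325, 0.0]
force: [1.9, -0.7, -0.4]
width: 0.093
finger_force: 0.0
shift [35.99 20.42  7.67] turn -0.0 y0 5.5 pos [ 0.3557 -0.1984  0.1967] tilt [ 0. -0. -1.] t 1.1 w 0.09300052478906194 F [ 1.9 -0.7 -0.4]
```

```bash
python3 -m jog '[[36,20.4,7.6,0,0],[36,20.4,7.6,0,0],[36,20.4,7.6,0,0],[36,20.4,7.6,0,0],[36,20.4,7.6,0,0],[36,20.4,7.6,0,0],[36,20.4,7.6,0,0],[36,20.4,7.6,0,0],[36,20.4,7.6,0,0],[36,20.4,7.6,0,0]]'; python3 -c "
from h import *
go(.5246,.1793,.042,5.5)
s=snap('scene','s2');cv2.imwrite('pics/s2c.png',cv2.resize(s['pixels'][120:280,320:520],None,fx=3.5,fy=3.5))"
```

```text
time_s: 2.1
position: [0.5263, 0.1787, 0.1193]
orientation: [-2.115, -2.321, 0.003]
force: [0.1, 0.3, -0.2]
width: 0.0932
finger_force: 0.0
shift [ 0.07 -0.14  7.73] turn -0.2 y0 5.3 pos [0.5263 0.1787 0.1193] tilt [-0.002 -0.    -1.   ] t 2.1 w 0.09318582184927635 F [ 0.1  0.3 -0.2]
```

View pics/s2c.png

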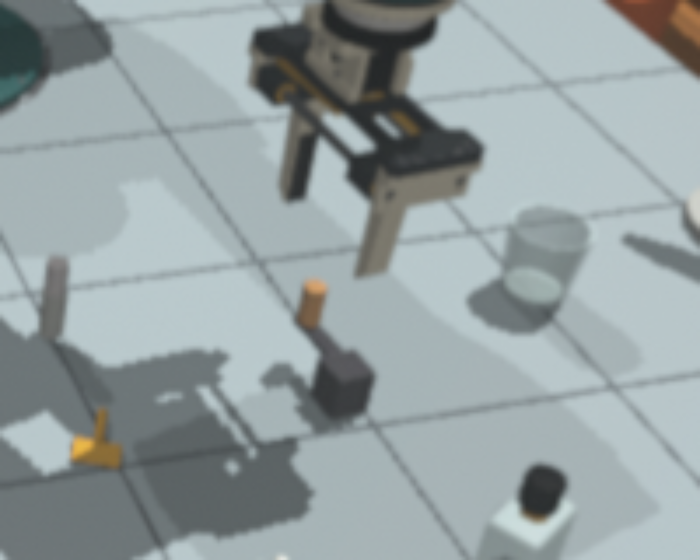

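The crop shows the open fingers over the knob at (313,300), closing along the arm, with nothing in the way. Going down and closing.

```bash
python3 -m jog '[[0,-0.1,2.5,0,0],[0,-0.1,5,0,0],[0,-0.1,6.7,0,0],[0,-0.1,7.6,0,0],[0,-0.1,7.6,0,0]]'; python3 -m jog '[[0,0,0,0,0.6],[0,0,0,0,0.9],[0,0,0,0,1],[0,0,0,0,1],[0,0,0,0,1],[0,0,0,0,1],[0,0,0,0,1],[0,0,0,0,1]]' 50
```

```text
time_s: 2.65
position: [0.5249, 0.1759, 0.0441]
orientation: [-2.119, -2.318, 0.002]
force: [-0.2, -0.4, -0.1]
width: 0.0929
finger_force: 0.0
time_s: 3.45
position: [0.5253, 0.1765, 0.0448]
orientation: [2.119, 2.319, -0.0]
force: [0.3, 0.4, 0.4]
width: 0.0334
finger_force: 0.0
```

```bash
python3 -m jog '[[0.2,0,0.2,0,1],[0.2,0,0.2,0,1],[0.2,0,0.2,0,1],[0.2,0,0.2,0,1],[0.2,0,0.2,0,1]]' 50
```

```text
time_s: 3.95
position: [0.525, 0.1785, 0.0427]
orientation: [-2.119, -2.319, 0.0]
force: [0.3, 0.0, -1.0]
width: 0.0173
finger_force: 50.0
```

```bash
python3 -m jog '[[0,0,-1,0,1],[0,0,-3,0,1],[0,0,-6,0,1],[0,0,-9,0,1],[0,0,-11,4,1],[0,0,-12,8,1],[0,0,-12,12,1],[0,0,-12,14,1],[0,0,-12,14,1],[0,0,-12,14,1]]' 50
python3 - <<'E'
from h import *
s=snap('top','t3'); s2=snap('scene','s3'); 
a=cv2.resize(s['pixels'][120:220,80:190],(400,364)); b=cv2.resize(s2['pixels'][120:240,340:460],(364,364))
cv2.imwrite('pics/c3.png',np.hstack([a,b])); go(.5,-.2,.16,-8.5)
E
```

```text
time_s: 4.95
position: [0.5251, 0.1785, 0.1632]
orientation: [2.385, 2.045, 0.0]
force: [-0.4, 0.1, -1.1]
width: 0.0169
finger_force: 50.0
shift [-37.79   3.3    0.3 ] turn -0.3 y0 -8.8 pos [0.5251 0.1785 0.163 ] tilt [ 0.  0. -1.] t 5.05 w 0.01699068842580312 F [ 0.7  0.2 -2.3]
```

View pics/c3.png

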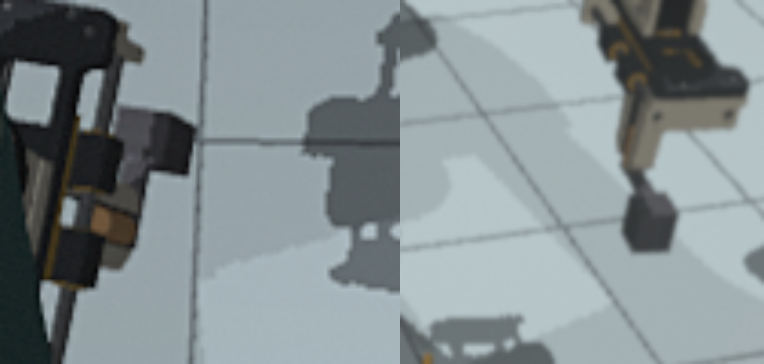

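The left half shows the crank hanging from the fingers with its hub at about (150,140). The right half shows it level, with the hub at about (650,220). Next I'll measure where the hub actually is relative to the tool.

```bash
cat >> h.py <<'E'
def cloud(s):
    H,W=s['depth'].shape; vv,uu=np.mgrid[:H,:W]
    return bydepth(s,np.c_[uu.ravel(),vv.ravel()]).reshape(H,W,3)
def hub(s,cx,cy,ztop,r=.028):
    "hub faces near the expected centre: top patch rect and side-face cloud rect"
    P=cloud(s); v=cv2.cvtColor(s['pixels'],cv2.COLOR_BGR2HSV)[...,2]
    near=(np.hypot(P[...,0]-cx,P[...,1]-cy)<r)&(s['depth']>0)
    top=P[near&(abs(P[...,2]-ztop)<.005)]; side=P[near&(P[...,2]<ztop-.006)&(P[...,2]>ztop-.036)]
    for n,q in(('top',top),('side',side),('all',np.vstack([top,side]))):
        if len(q)>8:
            (c,d,a)=cv2.minAreaRect((q[:,:2]*1000).astype(np.float32)); print(n,len(q),np.round(c,1),np.round(d,1),round(a,1),'z',np.percentile(q[:,2],[3,50,97]).round(4))
E
python3 - <<'E'
from h import *
for n in('t3','s3'): print(n); hub(dict(np.load('pics/%s.npz'%n)),.579,.172,.158)
E
```

```text
t3
top 267 [574.4 173.8] [32.2 44.5] 82.3 z [0.1557 0.1598 0.1622]
side 103 [575.  160.7] [16.9 36.1] 50.6 z [0.1235 0.1383 0.1516]
all 370 [574.3 173.6] [32.8 44.4] 82.1 z [0.1258 0.159  0.1621]
s3
top 136 [576.1 170.7] [31.8 46.9] 81.1 z [0.1534 0.1569 0.1593]
side 176 [587.3 161.7] [43.8 25.4] 38.9 z [0.1231 0.1367 0.1504]
all 312 [575.9 169.9] [32.3 46.9] 83.0 z [0.1238 0.1482 0.1589]
```

Run:
```python
from h import *
go(.4524,-.1987,.163,-8.8)
```

```text
shift [-38.39  -1.43  -0.  ] turn 0.0 y0 -8.8 pos [0.5251 0.1785 0.163 ] tilt [ 0.  0. -1.] t 5.05 w 0.01699068842580312 F [ 0.7  0.2 -2.3]
```

```bash
python3 -m jog '[[-2,-0.1,0,0,1],[-6,-0.2,0,0,1],[-11,-0.4,0,0,1],[-16,-0.6,0,0,1],[-21,-0.8,0,0,1],[-26,-1,0,0,1],[-31,-1.2,0,0,1],[-35,-1.3,0,0,1],[-37.5,-1.4,0,0,1],[-38.4,-1.4,0,0,1]]' && python3 -m jog '[[0,0,1,0,1],[0,0,1.5,0,1],[0,0,1.5,0,1],[0,0,1.5,0,1]]'
python3 - <<'E'
from h import *
go(.4524,-.1987,.163,-8.8)
for n in('top','scene'):
    s=snap(n,n[0]+'4'); print(n); hub(s,.507,-.206,.143)
s=dict(np.load('pics/t4.npz'));s2=dict(np.load('pics/s4.npz'))
a=cv2.resize(s['pixels'][150:240,250:350],(400,360)); b=cv2.resize(s2['pixels'][150:260,210:310],(327,360))
cv2.imwrite('pics/c4.png',np.hstack([a,b]))
E
```

```text
time_s: 6.05
position: [0.4517, -0.2008, 0.1628]
orientation: [2.388, 2.041, -0.001]
force: [-0.6, -0.5, -1.5]
width: 0.0173
finger_force: 50.0
time_s: 6.45
position: [0.4525, -0.1978, 0.1476]
orientation: [-2.384, -2.045, 0.0]
force: [0.1, -1.0, -1.1]
width: 0.0171
finger_force: 50.0
shift [-0.09 -0.   -1.54] turn 0.1 y0 -8.7 pos [ 0.4525 -0.1978  0.1476] tilt [-0.  0. -1.] t 6.45 w 0.017108225463674298 F [ 0.1 -1.  -1.1]
top
scene
top 130 [ 504.4 -199.8] [30.8 45.5] 86.2 z [0.139  0.1414 0.1439]
side 131 [ 514.9 -201.3] [31.  23.9] 83.0 z [0.1084 0.1225 0.1361]
all 261 [ 504.5 -200. ] [31.3 45.7] 85.5 z [0.1092 0.1367 0.1437]
```

View pics/c4.png

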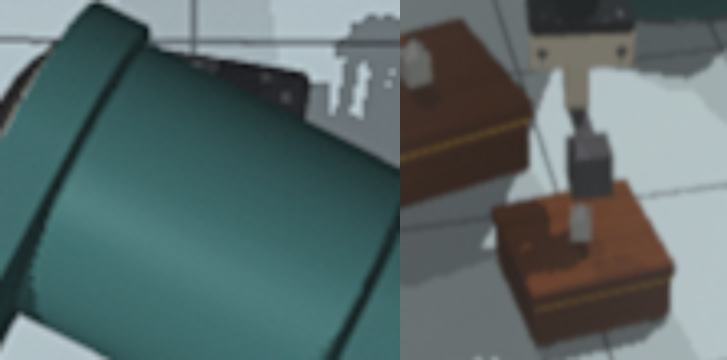

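The top camera is blocked by the arm. The scene crop shows the hub at (590,165) just above the shaft at (581,222). I'll compare their lateral positions in this one view.

Run:
```python
from h import *
s=dict(np.load('pics/s4.npz')); P=cloud(s)
hsv=cv2.cvtColor(s['pixels'],cv2.COLOR_BGR2HSV).astype(int)
def lat(m,n):
    ys=[];
    for v in np.unique(np.nonzero(m)[0]):
        u=np.nonzero(m[v])[0]
        if len(u)<4: continue
        o,d=ray(s,[[(u.min()+u.max())/2,v]]); t=(.507-o[0])/d[0,0]; p=o+d[0]*t; ys.append([v,u.min(),u.max(),p[1],p[2]])
    ys=np.array(ys); print(n,ys[:,1].min(),ys[:,2].max(),np.median(ys,axis=0).round(4))
near=np.hypot(P[...,0]-.512,P[...,1]+.206)<.028
lat(near&(P[...,2]>.108)&(P[...,2]<.134)&(hsv[...,2]<130),'hub')
lat(near&(P[...,2]>.064)&(hsv[...,1]<80)&(P[...,2]<.092),'shaft')
# colour shaft zone zoom values
for n,lo,hi in(('hub',.108,.135),('shaft',.064,.08)):
    q=P[near&(P[...,2]>lo)&(P[...,2]<hi)&((hsv[...,1]<80)|(n=='hub'))]
    print(n,len(q),q.mean(0).round(4),'xmax',np.percentile(q[:,0],[50,90]).round(4),'y',np.percentile(q[:,1],[5,95]).round(4))
    A=np.c_[q[:,1],np.ones(len(q))]; f=np.linalg.lstsq(A,q[:,0],rcond=None)[0]; print('face yaw',np.degrees(np.arctan(-f[0])).round(1))
print(ray(s,[[265,215]])[1])
```

```text
hub 261.0 274.0 [ 2.050e+02  2.620e+02  2.740e+02 -1.999e-01  1.084e-01]
shaft 262.0 268.0 [ 2.175e+02  2.620e+02  2.680e+02 -2.064e-01  7.000e-02]
hub 119 [ 0.5212 -0.2029  0.1215] xmax [0.5226 0.5255] y [-0.2156 -0.1876]
face yaw -14.4
shaft 41 [ 0.5148 -0.2084  0.0732] xmax [0.5153 0.5188] y [-0.2155 -0.2005]
face yaw -11.5
[[-0.75958843  0.15867126 -0.63173809]]
```

```bash
python3 -m jog '[[-0.1,0,0,2,1],[-0.2,0,0,4,1],[-0.2,0,0.4,4,1],[-0.2,0,0.8,4,1],[-0.2,0,0.8,4,1],[-0.2,0,0.8,4,1]]'
python3 - <<'E'
from h import *
s=snap('scene','s5'); P=cloud(s)
hsv=cv2.cvtColor(s['pixels'],cv2.COLOR_BGR2HSV).astype(int)
near=np.hypot(P[...,0]-.512,P[...,1]+.206)<.028
for n,lo,hi in(('hub',.101,.127),('shaft',.064,.08)):
    m=near&(P[...,2]>lo)&(P[...,2]<hi)&((hsv[...,1]<80)|(n=='hub')); q=P[m]; u=np.nonzero(m)[1]
    print(n,len(q),'u',u.min(),u.max(),u.mean(),'xmed',np.median(q[:,0]).round(4),'y',np.percentile(q[:,1],[5,50,95]).round(4))
hub(s,.507,-.206,.135)
go(.4524,-.2,.122,-12)
cv2.imwrite('pics/c5.png',cv2.resize(s['pixels'][165:250,220:310],None,fx=7,fy=7,interpolation=2))
E
```

```text
time_s: 7.15
position: [0.452, -0.2007, 0.1396]
orientation: [-2.455, -1.96, 0.0]
force: [0.9, -0.7, -1.2]
width: 0.0172
finger_force: 50.0
hub 118 u 258 271 264.8474576271187 xmed 0.5223 y [-0.2229 -0.2097 -0.1949]
shaft 41 u 262 268 264.9268292682927 xmed 0.5151 y [-0.2159 -0.2079 -0.1996]
top 128 [ 502.  -206.3] [30.5 45.1] 84.1 z [0.1307 0.1332 0.1357]
side 132 [ 515.1 -214.3] [40.8 21.2] 43.7 z [0.1011 0.1145 0.128 ]
all 260 [ 503.5 -206.5] [30.7 48.2] 83.9 z [0.1015 0.1287 0.1352]
shift [0.08 0.02 1.78] turn -0.8 y0 -12.8 pos [ 0.452  -0.2007  0.1398] tilt [-0.  0. -1.] t 7.2 w 0.017193505228250697 F [-0.  -0.3 -1.8]
```

View pics/c5.png

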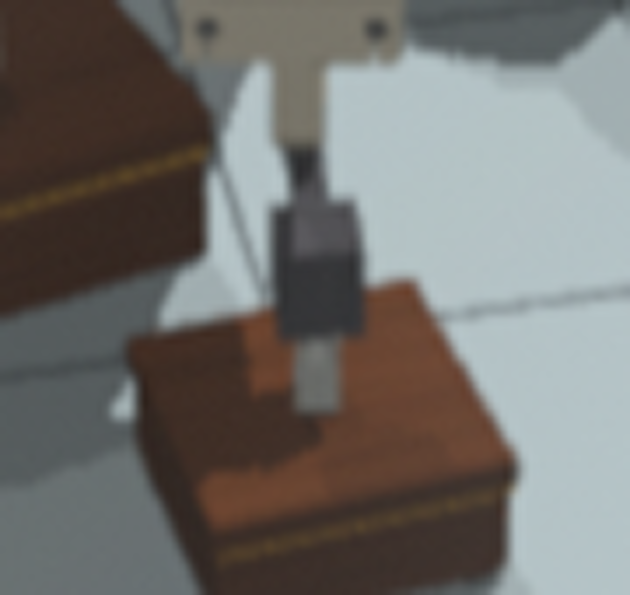

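The crop shows the hub (320,270) centred over the shaft (318,375), with the socket mouth just above the tip. I'll lower it in stages and watch the force.

```bash
python3 -m jog '[[0.1,0,0.4,0,1],[0.1,0,0.8,0,1],[0.1,0,1.2,0,1],[0.1,0,1.6,0,1],[0.1,0,1.7,0,1],[0.1,0,1.7,0,1]]'; python3 -m jog '[[0,0,0.4,0,1],[0,0,0.8,0,1],[0,0,0.8,0,1]]'
```

```text
time_s: 7.8
position: [0.4522, -0.1998, 0.1225]
orientation: [-2.456, -1.959, 0.0]
force: [-0.3, 0.1, -2.1]
width: 0.0169
finger_force: 50.0
time_s: 8.1
position: [0.452, -0.1997, 0.1141]
orientation: [-2.455, -1.959, 0.001]
force: [-0.1, 0.1, -1.6]
width: 0.0171
finger_force: 50.0
```

```bash
python3 -m jog '[[0,0,0.3,0,1],[0,0,0.6,0,1],[0,0,0.9,0,1],[0,0,1.1,0,1],[0,0,1.15,0,1],[0,0,1.15,0,1]]'
python3 - <<'E'
from h import *
s=snap('scene','s6')
hub(s,.507,-.206,.098)
go(.4524,-.2,.1027,-12)
E
```

```text
time_s: 8.7
position: [0.4522, -0.1998, 0.1032]
orientation: [-2.456, -1.959, 0.0]
force: [-0.4, 0.3, -1.0]
width: 0.0174
finger_force: 50.0
top 130 [ 502.4 -205.5] [30.3 46.4] 83.9 z [0.094  0.0968 0.0994]
side 125 [ 512.7 -206.3] [31.6 26.3] 81.6 z [0.0631 0.0767 0.091 ]
all 255 [ 502.6 -205.5] [30.7 46.9] 85.4 z [0.0644 0.0938 0.0993]
shift [-0.01  0.02  0.07] turn -0.8 y0 -12.8 pos [ 0.4523 -0.1998  0.1034] tilt [ 0. -0. -1.] t 8.75 w 0.016888255046387295 F [-0.4 -0.  -2.5]
```

```bash
python3 -m jog '[[1.9,0.13,0.05,0,1],[3.65,0.91,0.05,0,1],[5.02,2.24,0.05,0,1],[5.86,3.96,0.05,0,1],[6.06,5.86,0.05,0,1],[5.59,7.71,0.05,0,1],[4.52,9.29,0.05,0,1],[2.98,10.42,0.05,0,1],[1.14,10.94,0.05,0,1],[1.14,10.94,0.05,0,1]]'
python3 - <<'E'
from h import *
go(.5615,-.213,.1027,-12.8)
s=snap('scene','s7'); hub(s,.507,-.206,.098)
E
```

```text
time_s: 9.75
position: [0.5615, -0.2154, 0.103]
orientation: [2.457, 1.956, 0.0]
force: [3.8, -1.4, 1.8]
width: 0.0174
finger_force: 50.0
shift [ 0.23 -0.05  0.03] turn -0.1 y0 -12.9 pos [ 0.5615 -0.2154  0.103 ] tilt [ 0.001 -0.001 -1.   ] t 9.75 w 0.01739039207989164 F [ 3.8 -1.4  1.8]
side 32 [ 523.1 -209.8] [29.8  4.9] 81.6 z [0.0629 0.0718 0.0819]
all 32 [ 523.1 -209.8] [29.8  4.9] 81.6 z [0.0629 0.0718 0.0819]
```

```bash
python3 -m jog '[[-1.9,-0.13,0,0,1],[-3.65,-0.91,0,0,1],[-5.02,-2.24,0,0,1],[-5.86,-3.96,0,0,1],[-6.06,-5.86,0,0,1],[-5.59,-7.71,0,0,1],[-4.52,-9.29,0,0,1],[-2.98,-10.42,0,0,1],[-1.14,-10.94,0,0,1],[-1.14,-10.94,0,0,1]]'
python3 - <<'E'
from h import *
go(.4522,-.1998,.1027,-12.8)
s=snap('scene','s8'); hub(s,.507,-.206,.098)
E
```

```text
time_s: 10.8
position: [0.4524, -0.1982, 0.1029]
orientation: [2.453, 1.959, 0.004]
force: [9.5, -1.3, -7.4]
width: 0.0175
finger_force: 50.0
shift [-0.16  0.02  0.02] turn 0.0 y0 -12.8 pos [ 0.4524 -0.1982  0.1029] tilt [ 0.003 -0.    -1.   ] t 10.8 w 0.017526140160161668 F [ 9.5 -1.3 -7.4]
top 126 [ 504.1 -205.8] [29.5 47.7] 78.7 z [0.0943 0.0967 0.0996]
side 122 [ 523.  -209.8] [29.9 10.4] 79.1 z [0.063  0.0773 0.0915]
all 248 [ 504.6 -205.8] [29.9 48.4] 77.5 z [0.0643 0.0937 0.0992]
```

One full turn is done, and the hub is still level and down. Three more half turns.

```bash
python3 -m jog '[[1.9,0.13,0,0,1],[3.65,0.91,0,0,1],[5.02,2.24,0,0,1],[5.86,3.96,0,0,1],[6.06,5.86,0,0,1],[5.59,7.71,0,0,1],[4.52,9.29,0,0,1],[2.98,10.42,0,0,1],[1.14,10.94,0,0,1],[1.14,10.94,0,0,1]]'
python3 -m jog '[[-1.9,-0.13,0,0,1],[-3.65,-0.91,0,0,1],[-5.02,-2.24,0,0,1],[-5.86,-3.96,0,0,1],[-6.06,-5.86,0,0,1],[-5.59,-7.71,0,0,1],[-4.52,-9.29,0,0,1],[-2.98,-10.42,0,0,1],[-1.14,-10.94,0,0,1],[-1.14,-10.94,0,0,1]]'
python3 -m jog '[[1.9,0.13,0,0,1],[3.65,0.91,0,0,1],[5.02,2.24,0,0,1],[5.86,3.96,0,0,1],[6.06,5.86,0,0,1],[5.59,7.71,0,0,1],[4.52,9.29,0,0,1],[2.98,10.42,0,0,1],[1.14,10.94,0,0,1],[1.14,10.94,0,0,1]]'
python3 - <<'E'
from h import *
go(.5615,-.213,.1027,-12.8)
E
```

```text
time_s: 11.85
position: [0.5613, -0.2151, 0.1031]
orientation: [2.456, 1.956, 0.001]
force: [4.9, -1.3, 1.7]
width: 0.0171
finger_force: 50.0
time_s: 12.85
position: [0.4522, -0.1984, 0.1028]
orientation: [2.453, 1.959, 0.004]
force: [11.0, -2.0, -7.8]
width: 0.0169
finger_force: 50.0
time_s: 13.85
position: [0.5612, -0.2151, 0.1031]
orientation: [2.456, 1.956, 0.001]
force: [6.6, -1.8, 3.4]
width: 0.0172
finger_force: 50.0
shift [ 0.21 -0.02  0.04] turn -0.1 y0 -12.9 pos [ 0.5612 -0.2151  0.1031] tilt [ 0.001 -0.001 -1.   ] t 13.85 w 0.017201685048112154 F [ 6.6 -1.8  3.4]
```

```bash
python3 -m jog '[[0,0.1,0,0,1],[0,0.1,0,0,0.6],[0,0.1,0,0,0.6],[0,0.1,0,0,0.6],[0,0.1,0,0,0.6],[0,0.1,0,0,0.6],[0,0.1,0,0,0.6]]'; python3 -m jog '[[0,0,-0.5,0,0.6],[0,0,-2,0,0.6],[0,0,-4,0,0.6],[0,0,-7,0,0.6],[0,0,-10,0,0.6],[-5,0,-11,0,0.6],[-10,0,-11,0,0.6],[-15,0,-11,0,0.6],[-20,0,-11,0,0.6],[-20,0,-11,0,0.6]]'
python3 - <<'E'
from h import *
s=snap('top','t9'); s2=snap('scene','s9'); print(telemetry.read_state()['position'])
for q in(s,s2): hub(q,.507,-.206,.098)
a=cv2.resize(s['pixels'][150:240,250:350],(400,360),interpolation=2); b=cv2.resize(s2['pixels'][165:275,210:310],(327,360),interpolation=2)
cv2.imwrite('pics/c9.png',np.hstack([a,b]))
E
```

```text
time_s: 14.55
position: [0.5624, -0.2132, 0.1028]
orientation: [-2.456, -1.959, 0.0]
force: [0.5, -0.4, 0.8]
width: 0.0374
finger_force: 0.0
time_s: 15.55
position: [0.5162, -0.4128, 0.2135]
orientation: [2.459, 1.954, -0.001]
force: [0.4, 0.9, -0.9]
width: 0.0373
finger_force: 0.0
[ 0.51758046 -0.40918513  0.21361403]
top 239 [ 512.7 -207.1] [30.4 43. ] 82.5 z [0.0961 0.0993 0.1015]
side 67 [ 506.7 -207.4] [49.5 52.8] 82.5 z [0.0621 0.063  0.0847]
all 306 [ 507.2 -207.5] [49.5 53.9] 82.5 z [0.0623 0.0987 0.1014]
top 86 [ 507.9 -206.5] [29.6 32.8] 78.5 z [0.0939 0.0962 0.0993]
side 45 [ 515.1 -199.4] [25.5 50.3] 26.5 z [0.0625 0.076  0.09  ]
all 131 [ 508.6 -203.5] [38.7 36.1] 84.6 z [0.064  0.0954 0.0989]
```

View pics/c9.png

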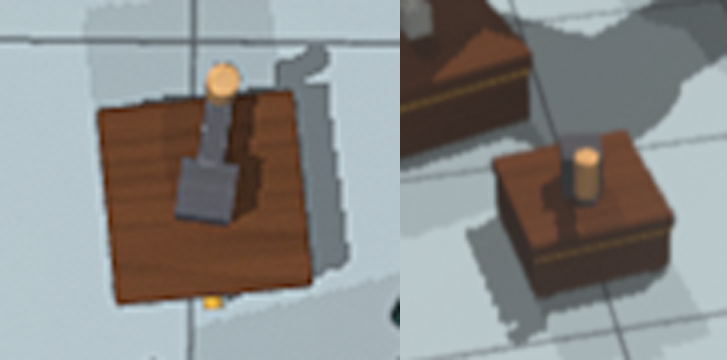

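The crop shows the crank seated on the smallest box with its hub at (207,190) and knob at (222,80). The top is at z ≈ 0.098 in both views, as it must be when fully down. The crank is free of the gripper after 2.5 turns, so I'm handing in.

```bash
python3 -c "
from h import *
print(bot.close_job())"
```

```text
the job is handed in; nothing more can be done
None
```

I set the crank fully down and level on the smallest box's shaft, wound it about 2.5 turns clockwise, released it, and handed the job in at about 15.7 s; no verdict was shown.

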